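# Refit the flash tester's knob and hold it pressed

## Robot

A 7-joint arm with a two-finger parallel gripper is mounted at the origin on the work surface. World frame = base frame: x ahead of the robot, y to its left, z up, the work surface at z = 0. Lengths are in m, angles in degrees, forces in N, time in s.
With the tool pointing down it reaches from about 0.35 to 0.775 m from the base axis. Payload 3.1 kg.
Tool frame: the origin (TCP) lies midway between the tips of the shut fingers; the grasp point (between the pads) lies 19 mm behind it (bot.grip_depth is the distance from the TCP to the grasp point, in m); z points along the fingers, y is the direction in which the jaws open and shut (so a half turn about z gives the same grasp; the last joint's range is limited). The gripper opens to 85 mm and grips with 20 to 120 N. Pads are 22 mm wide; open, the fingers measure 114 mm over their backs; the gripper's body (76 mm by 85 mm) begins 54 mm behind the grasp point. The pads swing forward as they close: fully open they stand 13 mm farther back than shut.
Start: joints at [69.574, 17.813, 0.802, 86.603, -0.252, 75.585, -1.558], TCP at [0.17, -0.523, 0.231] pointing down, gripper open.
Joint ranges: [-154.91, 154.91], [-16.99, 109.72], [-72.82, 74.43], [7.12, 147.25], [-82.49, 262.49], [11.32, 116.49], [-174.64, 174.64]. Speed limits (degrees/s): [159.86, 159.86, 180, 180, 180, 180, 180].

## Interface

Orientations are given as a 3x3 rotation matrix whose columns are the frame's x, y, z axes.
In Python, from cell import bot, optics, masks_of gives the robot as it stands.
- The arm moves only by the shell command python3 -m pendant 'ROWS' [FORCE]. ROWS is JSON, one flat list of numbers, 7 for each row, row after row: the shift along the tool's x, y, z in cm, then the turn, a rotation vector about the tool's x, y, z in rad, then the opening in per cent of the stroke, from 0 (shut) to 100 (fully open). A call has 1 to 12 rows; each row shifts and turns the pose as measured when the row begins, along the tool's axes as they then stand; what a row does not reach is not made up. A row lasts 1/10 s, in which the tool goes at most 50 mm and 8.59 degrees, less where a joint would pass 70% of its speed; a pose out of reach is approached as far as the arm can. A call with a gripper value outside its range is refused whole. The fingers move at their own pace and stop on an object; FORCE is the grip in N (left out, the last holds). Time passes only in rows, so rows that do not move let the fingers close. It gives the time, the measured TCP pose, the force and the opening at its end, in the units of the state.
- bot.observe(): the state, without advancing time (a new reading comes with each control period).
- optics.read_camera(name): name is "scene" or "top" or "wrist"; returns a dict with "pixels" (420x560x3 uint8, blue, green, red), "mtx" (3x3 intrinsics, pixels), "k1" (the pictures are not rectified: a ray, as slopes to the right and down, at radius r is drawn at 1 + k1 r^2 times it, then the intrinsics apply), "position" and "attitude" of the camera in the world. Camera axes: x right, y down, z forward; pixel columns grow to the right and rows downward; lengths in m; the calibration is good to about 2 mm. A picture is of the moment at which its call begins. There is no depth.
- bot.hand_in(): hands the job in, once; it reports no verdict.
Trained networks look in a picture, given as the dict that the camera call returned (one of the last four; its "shot" number tells which), for a name from the list of things; names that differ only in an ending like _2 or _b are one class to them, and where a whole thing is asked for, a point or a joint stands for the part that bears it (a point fixed in the world has none). Each returns a list of dicts, best first, with "confidence" (0 to 1); they miss things now and then, are a little off and sometimes report something else, mostly with a low value. They report only what shows in the picture. A call takes as long as a camera call. They do not tell look-alikes from the thing itself.
- masks_of(picture, label): "mask" (420x560 bool, what is visible of it) and "rect" ([left, top, width, height] in pixels, round what is visible of it).
The state is a dict: "clock": time; "q": joint angles; "joint_vel": joint speeds; "joint_torque": joint torques, N m; "eef_pos": TCP position; "tcp_rot": TCP orientation; "ft_force": force on the tool from outside, world axes, zero at the start; "moment": the same for the moment, N m; "gripper_width": finger opening in m.
Only numpy, scipy, OpenCV 4.12 (cv2) and the standard library are available. Lean on these libraries where they do the work, as an engineer would, in place of code of your own. Each camera call takes 0.05 s, during which the arm holds its last target.

## Task

Pull the cream dial knob straight up out of the spring clip of the parts holder, turn it so that the flat in its bore matches the flat of the brass D-shaft on the dark flash tester, and push it down fully home on the shaft. Then keep pressing so that the sprung shaft is pushed right in, and finish like that, with the gripper still holding the knob and pressing it. Leave the light meter, lens hoods and loupe where they are.

Things in the scene. Friction and masses are not known exactly. Their poses are not given: they have to be found in the camera images.
- knob_center (a point): Centre (half-way up, on the axis) of the loose cream dial knob, 60 g, 44 mm tall, z up. Lower 18 mm: round skirt 40 mm across at the foot, 34 mm higher up. On it a grip bar 36 mm long (along the knob's x), 14 mm thick (y), 26 mm tall: from 4 mm below to 22 mm above this point. A red pointer line marks the bar's +x end. At the start upright in the holder, turned up to 0.4 rad from it.
- knob_foot (a point): Centre of the knob's underside, same axes, 22 mm below the knob's centre: mouth of its D-shaped bore, 18 mm deep, 19.6 mm across, its flat on the +x (pointer) side, 3.7 mm from the axis.
- holder: Grey parts holder, fixed: base 110 x 70 x 6 mm, origin at its underside's centre. The knob stands on the base's centre (knob centre 28 mm above the counter). Two blocks, 24 mm above the counter, 28 to 44 mm from the centre along +x and -x, carry spring balls that hold the knob's flared skirt: a straight pull up of 6 to 10 N frees it within 15 mm; 30 mm up it is clear.
- shaft_seat (a point): Point on the D-shaft's axis at the top of its steel collar, where the knob's foot seats; moves with the shaft, z up. Brass shaft: 15 mm tall above this point, 18 mm across, flat 3 mm from the axis on its +x side (the white line on the tester's top points that way). Shaft out, this point is 8 mm above the tester's top. Seated, the knob's centre is 22 mm above this point.
- shaft_tip (a point): Top centre of the D-shaft, 15 mm above the seat point, same axes. The top 3 mm taper in by 1.5 mm; the fit has 0.8 mm clearance all round, 0.7 mm at the flat. The knob slides on freely with its x axis along the shaft's x within about 0.1 rad, binds beyond 0.2 and is blocked beyond 0.3. The shaft cannot turn.
- shaft (a joint): How far the sprung shaft is pressed down: 0 = out, 0.006 m = fully in at a hard stop. The spring needs 4 N to start and 10 N at full travel, and pushes it back out when released.
- tester: Dark flat-topped flash tester, fixed to the counter, 150 x 110 x 50 mm, origin at the centre of its underside; the shaft stands at the centre of its top. A small green lamp and a chrome flash shoe adapter on its +x half rise up to 10 mm above the top, 45 mm or more from the shaft. Tester and holder may swap sides.
- light_meter: Bystander: silver light meter lying flat, 62 x 115 x 34 mm, origin under its centre.
- lens_hood_1: Bystander: black bakelite lens hood, a flared ring 68 mm across, 32 mm tall, origin at the centre of its underside.
- lens_hood_2: Bystander: the second lens hood, same size.
- loupe: Bystander: red plastic loupe, 42 mm across, 42 mm tall, origin at the centre of its underside.
Mind the look-alikes: they are no part of the job. Of the things that look like the part that bears knob_center, the largest one is meant. Leave any red look-alike of the holder alone.

How it is judged:
By the outcome, as a careful person would: the job done as asked, in the order asked, and still so for the second after the job is handed in, while the arm keeps its last pose, push and grip.
It also fails if it takes over 43 s, if anything falls off the work surface, if the arm or the gripper's body presses on something with over 40 N, if the wrist force passes 120 N, or if a joint passes its speed limit or range.

## Working session

There is one attempt and no reset: what is moved stays moved. The work goes in short steps, Python scripts to look and compute and a shell command to move; the robot and the scene stay as the last step left them, time stands still between calls to the robot, and variables do not carry over. Pictures are saved under pics/ and viewed, and the job is handed in when it is done.

```bash
ls; mkdir -p pics
python3 - <<'E'
from cell import bot, optics, masks_of
import cv2,json
for n in ("scene","top","wrist"):
    p=optics.read_camera(n)
    cv2.imwrite(f"pics/{n}0.png",p["pixels"])
    print(n,p["position"],p["attitude"],p["mtx"],p["k1"])
    for l in ("knob_center","holder","tester","shaft"):
        for d in masks_of(p,l)[:3]: print(l,d["confidence"],d["rect"])
print(bot.observe())
E
```

```text
pics
scene [ 1.26382181 -0.30232636  0.59057769] [[ 0.29601635  0.53673065 -0.79012311]
 [ 0.95499403 -0.14985515  0.25598795]
 [ 0.01899256 -0.83033948 -0.55693414]] [[482.31226796   0.         279.55250161]
 [  0.         482.31226796 208.52437942]
 [  0.           0.           1.        ]] -0.0717262360802598
knob_center 0.8 [178.6, 241.8, 21.9, 30.6]
knob_center 0.72 [239.4, 249.9, 16.4, 22.2]
knob_center 0.61 [135.3, 254.8, 16.2, 20.1]
holder 0.91 [170.2, 245.4, 46.4, 44.9]
holder 0.72 [85.0, 286.0, 49.2, 56.3]
tester 0.81 [349.7, 167.3, 82.4, 58.0]
shaft 0.49 [386.4, 174.0, 11.2, 12.0]
top [ 0.37319695 -0.05071647  1.06468734] [[ 0.00654385 -0.98320134  0.18240694]
 [-0.99957895 -0.01158804 -0.02660139]
 [ 0.02826826 -0.18215607 -0.9828632 ]] [[480.39242493   0.         281.04021477]
 [  0.         480.39242493 209.53387049]
 [  0.           0.           1.        ]] -0.007179112373599356
knob_center 0.78 [351.8, 201.4, 14.2, 16.3]
knob_center 0.66 [384.7, 217.3, 13.3, 10.0]
knob_center 0.52 [304.4, 190.3, 14.2, 16.1]
holder 0.89 [400.5, 152.0, 32.0, 48.5]
holder 0.71 [337.7, 1
[... 473 characters left out ...]
74251, -1.55765895]), 'joint_vel': array([-0.05231618, -0.01858368, -0.14013243,  0.0085461 ,  0.0027397 ,
       -0.07063789,  0.00083054]), 'joint_torque': array([-5.50145451e-04, -3.79731166e+01,  1.45415347e-01, -2.30834770e+01,
        1.20766959e-02,  1.71736399e-03, -6.36626555e-05]), 'eef_pos': array([ 0.17033867, -0.52297258,  0.23133209]), 'tcp_rot': array([[ 9.50827020e-01,  3.09722421e-01,  6.65653997e-06],
       [ 3.09722421e-01, -9.50827018e-01, -5.88665538e-05],
       [-1.19030735e-05,  5.80335896e-05, -9.99999998e-01]]), 'ft_force': array([ 0.77590051, -0.04362534,  0.32396852]), 'moment': array([-0.03933925,  0.02560671,  0.03082798]), 'gripper_width': 0.08538028744744526}
```

Run:
```python
import cv2
for n,(x0,y0,x1,y1) in {"top":(80,130,480,330),"scene":(60,130,460,360)}.items():
    p=cv2.imread(f"pics/{n}0.png")
    cv2.imwrite(f"pics/{n}0z.png",cv2.resize(p[y0:y1,x0:x1],None,fx=2,fy=2,interpolation=cv2.INTER_CUBIC))
```

```text
(no output)
```

View pics/top0z.png

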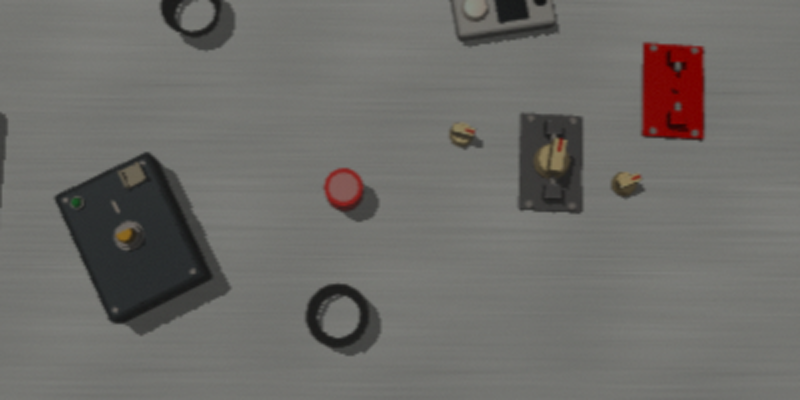

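View pics/scene0z.png

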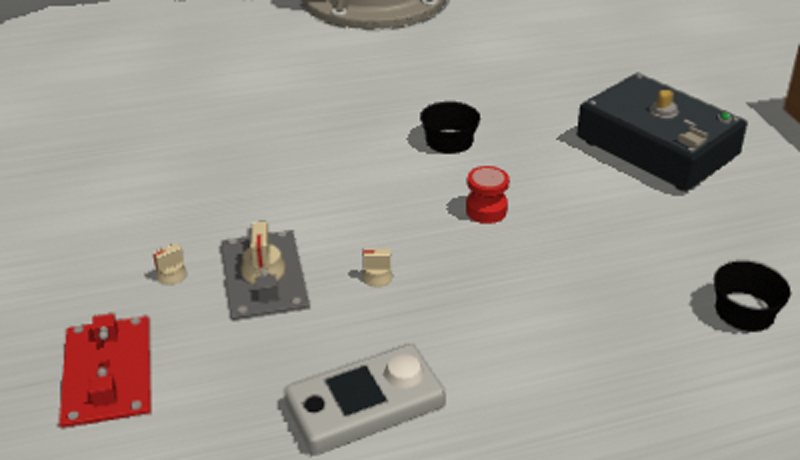

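View pics/top0.png

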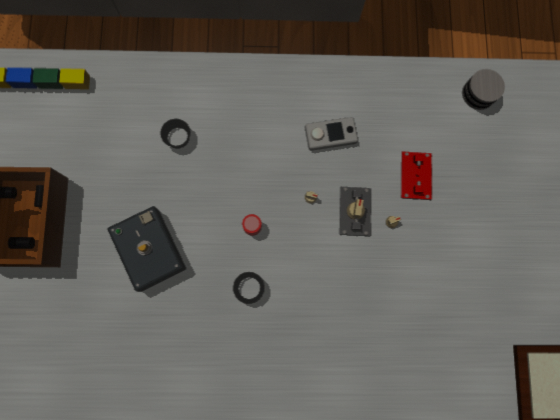

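```bash
cat > h.py <<'E'
import numpy as np, cv2
from cell import bot, optics, masks_of
def ray(p,u,v):
    m=p["mtx"]; a=np.array([(u-m[0,2])/m[0,0],(v-m[1,2])/m[1,1]]); 
    s=a.copy()
    for _ in range(30): s=a/(1+p["k1"]*(s@s))
    d=np.asarray(p["attitude"])@np.array([s[0],s[1],1.]); return np.asarray(p["position"]),d
def onz(p,u,v,z):
    o,d=ray(p,u,v); return (o+d*(z-o[2])/d[2])
def proj(p,X):
    c=np.asarray(p["attitude"]).T@(np.asarray(X)-p["position"]); s=c[:2]/c[2]; s=s*(1+p["k1"]*(s@s))
    m=p["mtx"]; return np.array([m[0,0]*s[0]+m[0,2],m[1,1]*s[1]+m[1,2]])
def tri(obs):
    A=np.zeros((3,3));b=np.zeros(3)
    for p,u,v in obs:
        o,d=ray(p,u,v);d=d/np.linalg.norm(d);M=np.eye(3)-np.outer(d,d);A+=M;b+=M@o
    return np.linalg.solve(A,b)
E
python3 - <<'E'
from h import *
p=optics.read_camera("top"); s=optics.read_camera("scene")
f=lambda x,y:(x/2+80-.25,y/2+130-.25)
for n,q,z in [("tester c",[(57,197),(150,153),(210,273),(118,322)],.05),("shafttip",[(125,234)],.07),("line",[(112,202),(118,212)],.05),("holder",[(521,113),(582,116),(580,211),(519,210)],.006),("bar ",[(556,140),(551,172)],.05)]:
    P=[onz(p,*f(*k),z) for k in q]; print(n,np.round(P,4).tolist(),np.mean(P,0).round(4))
g=lambda x,y:(x/2+60-.25,y/2+130-.25)
print("shaft",[onz(s,*g(666,92),.073)])
print("bartop",[onz(s,*g(*k),.05) for k in [(254,222),(262,236)]])
E
```

```text
tester c [[0.517, 0.2869, 0.05], [0.5655, 0.1918, 0.05], [0.4385, 0.1225, 0.05], [0.3872, 0.2151, 0.05]] [0.477  0.2041 0.05  ]
shafttip [[0.4764, 0.208, 0.07]] [0.4764 0.208  0.07  ]
line [[0.5123, 0.2289, 0.05], [0.5017, 0.2219, 0.05]] [0.507  0.2254 0.05  ]
holder [[0.625, -0.2135, 0.006], [0.6225, -0.2831, 0.006], [0.5136, -0.2779, 0.006], [0.5141, -0.2095, 0.006]] [ 0.5688 -0.246   0.006 ]
bar  [[0.585, -0.2444, 0.05], [0.5498, -0.2382, 0.05]] [ 0.5674 -0.2413  0.05  ]
shaft [array([0.4735763 , 0.21058847, 0.073     ])]
bartop [array([ 0.55215548, -0.24825357,  0.05      ]), array([ 0.57450806, -0.24430956,  0.05      ])]
```

```bash
python3 -m pendant '[4.6,-1.4,0.8,0,0,0,100, 4.6,-1.4,0.8,0,0,0,100, 4.6,-1.4,0.8,0,0,0,100, 4.6,-1.4,0.8,0,0,0,100, 4.6,-1.4,0.8,0,0,0,100, 4.6,-1.4,0.8,0,0,0,100, 4.6,-1.4,0.8,0,0,0,100, 4.6,-1.4,0.8,0,0,0,100, 4.6,-1.4,0.8,0,0,0,100, 4.6,-1.4,0.8,0,0,0,100, 0,0,0,0,0,0.14,100, 0,0,0,0,0,0.14,100]'
```

```text
clock: 2.05
eef_pos: [0.5771, -0.2452, 0.1458]
tcp_rot: [[1.0, 0.015, 0.001], [0.015, -1.0, -0.005], [0.001, 0.005, -1.0]]
ft_force: [-0.6, -0.0, 0.5]
gripper_width: 0.0855
```

```bash
python3 -m pendant '[-1,0,0,0,0,0.1,60, -0.1,0,0,0,0,0.1,60,0,0,0,0,0,0,60]'
python3 - <<'E'
from h import *
p=optics.read_camera("wrist"); cv2.imwrite("pics/w1.png",p["pixels"])
for d in masks_of(p,"knob_center"): print(d["confidence"],d["rect"])
np.savez("w1.npz",**{k:p[k] for k in("mtx","k1","position","attitude","pixels")})
cv2.imwrite("pics/w1z.png",cv2.resize(p["pixels"][80:330,180:460],None,fx=2.4,fy=2.4,interpolation=cv2.INTER_CUBIC))
E
```

```text
clock: 2.35
eef_pos: [0.5674, -0.2422, 0.1445]
tcp_rot: [[0.982, -0.189, 0.001], [-0.189, -0.982, -0.003], [0.001, 0.003, -1.0]]
ft_force: [0.0, 0.1, -0.3]
gripper_width: 0.0513
0.83 [368.5, 180.7, 46.2, 36.3]
0.66 [260.6, 164.8, 49.0, 68.8]
0.61 [127.7, 156.5, 43.8, 36.5]
```

View pics/w1.png

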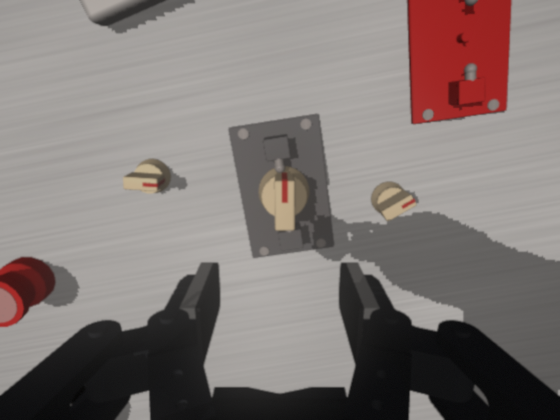

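View pics/w1z.png

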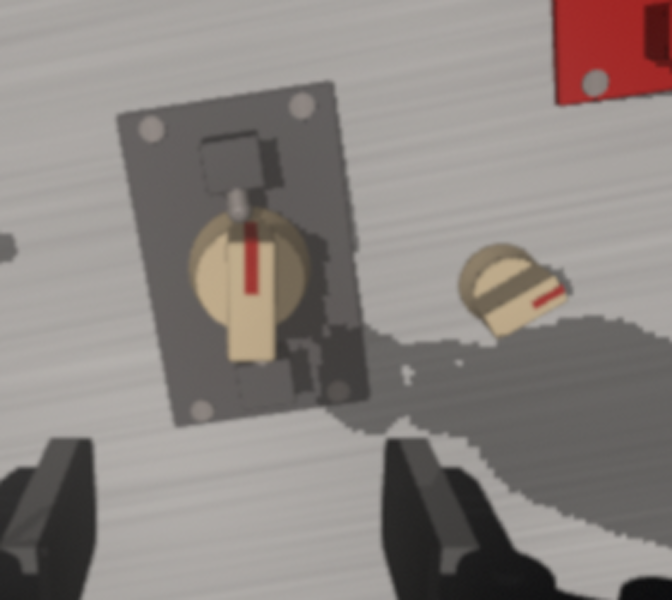

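```bash
cat >> h.py <<'E'
def load(n):
    d=np.load(n); return {k:d[k] for k in d.files}
E
python3 - <<'E'
from h import *
p=load("w1.npz"); p["k1"]=float(p["k1"])
f=lambda x,y:((x+.5)/2.4+180-.5,(y+.5)/2.4+80-.5)
P=np.array([onz(p,*f(*k),.05) for k in [(228.5,241),(273.5,241),(275,360),(229,360)]])
print(P.round(4),P.mean(0)); 
for a,b in((3,0),(2,1)):
    d=P[a]-P[b]; print(np.degrees(np.arctan2(-d[1],-d[0])),np.linalg.norm(d))
d=P[1]-P[0]; print(np.degrees(np.arctan2(d[0],-d[1]))*-1,np.linalg.norm(d),np.linalg.norm(P[3]-P[2]))
H=np.array([onz(p,*f(*k),.006) for k in [(117,116),(333,82),(370,400),(176,426)]]); print(H.mean(0)); d=(H[0]+H[1]-H[2]-H[3]);print(np.degrees(np.arctan2(d[1],d[0])))
s=bot.observe();print(s["eef_pos"],np.degrees(np.arctan2(s["tcp_rot"][1,0],s["tcp_rot"][0,0])))
E
```

```text
[[ 0.5889 -0.2446  0.05  ]
 [ 0.5865 -0.2569  0.05  ]
 [ 0.5516 -0.2511  0.05  ]
 [ 0.5541 -0.2379  0.05  ]] [ 0.57030101 -0.2476234   0.05      ]
-10.7656702782899 0.03539021154926063
-9.415520342674865 0.03540880738011682
10.859416951550024 0.01255541140319066 0.013389742482336072
[ 0.56993832 -0.24780538  0.006     ]
-2.1258442819726415
[ 0.56733822 -0.2427064   0.14462773] -10.79139961750621
```

```bash
python3 -m pendant '[0.36,0.44,2.5,0,0,0,60, 0,0,3,0,0,0,60, 0,0,3,0,0,0,60, 0,0,1.5,0,0,0,60, 0,0,0,0,0,0,60]'
python3 - <<'E'
from h import *
p=optics.read_camera("wrist"); cv2.imwrite("pics/w2.png",p["pixels"])
s=bot.observe();print(s["eef_pos"],np.degrees(np.arctan2(s["tcp_rot"][1,0],s["tcp_rot"][0,0])), s["tcp_rot"].round(4), s["ft_force"])
E
```

```text
clock: 2.95
eef_pos: [0.573, -0.2505, 0.0439]
tcp_rot: [[0.984, -0.18, 0.007], [-0.18, -0.984, -0.006], [0.008, 0.005, -1.0]]
ft_force: [-0.3, -0.5, -0.3]
gripper_width: 0.051
[ 0.57357009 -0.25087181  0.0450215 ] -10.365224102876178 [[ 0.9836 -0.18    0.0086]
 [-0.1799 -0.9837 -0.0067]
 [ 0.0097  0.005  -0.9999]] [ 0.04539     0.80807722 -0.28305709]
```

View pics/w2.png

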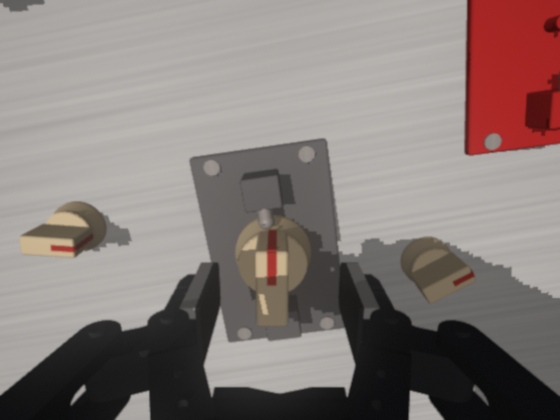

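```bash
python3 -m pendant '[-0.4,-0.25,0,0.005,-0.01,0,60, 0,0,0,0,0,0,60, 0,0,0,0,0,0,60]'
python3 - <<'E'
from h import *
p=optics.read_camera("wrist"); cv2.imwrite("pics/w3.png",p["pixels"][180:400,150:420].repeat(2,0).repeat(2,1))
for i in range(3):
    optics.read_camera("wrist")
    s=bot.observe();print(s["eef_pos"],np.degrees(np.arctan2(s["tcp_rot"][1,0],s["tcp_rot"][0,0])), s["tcp_rot"][:,2].round(4), s["ft_force"])
E
```

```text
clock: 3.3
eef_pos: [0.5722, -0.2486, 0.0485]
tcp_rot: [[0.984, -0.179, 0.005], [-0.179, -0.984, -0.001], [0.005, 0.001, -1.0]]
ft_force: [-0.6, 0.0, -0.0]
gripper_width: 0.0513
[ 0.57222679 -0.24848622  0.04839182] -10.308679882480165 [ 0.0046 -0.0014 -1.    ] [ 0.14955464 -0.03786143 -0.15099597]
[ 0.57197438 -0.24841005  0.04808955] -10.309460426834514 [ 0.0041 -0.0012 -1.    ] [-0.29724133 -0.15594628 -0.01139745]
[ 0.57176435 -0.24833591  0.04782098] -10.31086527635351 [ 0.0036 -0.0011 -1.    ] [-0.1138652   0.32312033 -0.83284201]
```

View pics/w3.png

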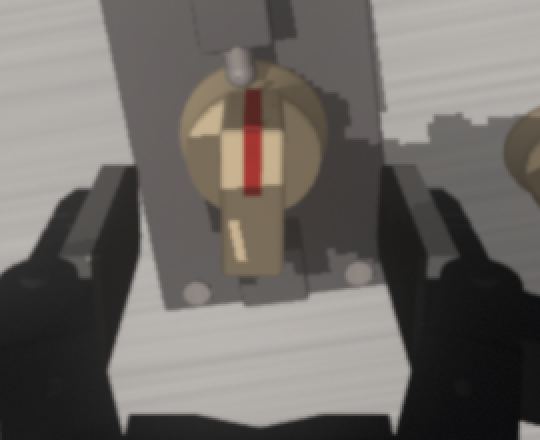

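```bash
python3 -m pendant '[-0.1,-0.1,1.0,0,0,0,50, 0,0,0.8,0,0,0,50, 0,0,0,0,0,0,50, 0,0,0,0,0,0,50]'
python3 - <<'E'
from h import *
p=optics.read_camera("wrist"); cv2.imwrite("pics/w4.png",p["pixels"][180:400,150:420].repeat(2,0).repeat(2,1))
s=bot.observe();print(s["eef_pos"],np.degrees(np.arctan2(s["tcp_rot"][1,0],s["tcp_rot"][0,0])), s["tcp_rot"][:,2].round(4), s["ft_force"])
E
```

```text
clock: 3.9
eef_pos: [0.5705, -0.2468, 0.0278]
tcp_rot: [[0.984, -0.179, 0.003], [-0.179, -0.984, -0.001], [0.003, 0.0, -1.0]]
ft_force: [1.2, 0.9, 0.2]
gripper_width: 0.0429
[ 0.57030182 -0.24674325  0.02769462] -10.292077096253259 [ 2.2e-03 -5.0e-04 -1.0e+00] [-0.31718081 -0.08738442 -0.39047678]
```

View pics/w4.png

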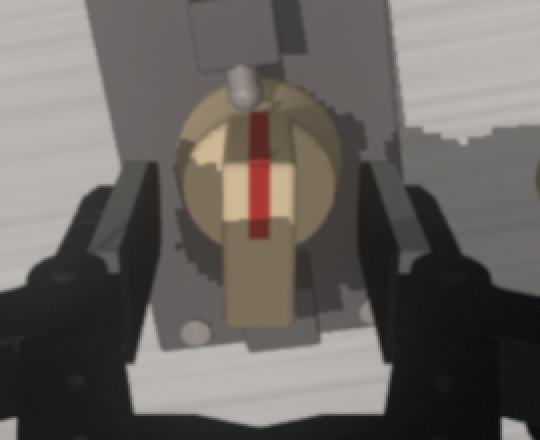

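```bash
python3 -m pendant '[0,0,0.12,0,0,0,50, 0,0,0,0,0,0,30, 0,0,0,0,0,0,20, 0,0,0,0,0,0,10, 0,0,0,0,0,0,5, 0,0,0,0,0,0,5, 0,0,0,0,0,0,5, 0,0,0,0,0,0,5]' 80
python3 - <<'E'
from h import *
p=optics.read_camera("wrist"); cv2.imwrite("pics/w5.png",p["pixels"][180:400,150:420].repeat(2,0).repeat(2,1))
s=bot.observe();print(s["eef_pos"],np.degrees(np.arctan2(s["tcp_rot"][1,0],s["tcp_rot"][0,0])), s["tcp_rot"][:,2].round(4), s["ft_force"],s["moment"])
E
```

```text
clock: 4.75
eef_pos: [0.5707, -0.247, 0.0268]
tcp_rot: [[0.984, -0.179, 0.003], [-0.179, -0.984, -0.001], [0.003, 0.0, -1.0]]
ft_force: [-0.2, -0.5, -0.1]
gripper_width: 0.0125
[ 0.57068064 -0.24701704  0.02684805] -10.302099145634054 [ 0.0031 -0.001  -1.    ] [-0.77830053 -0.29746509 -0.70958101] [ 0.05982341 -0.02098899 -0.00458787]
```

View pics/w5.png

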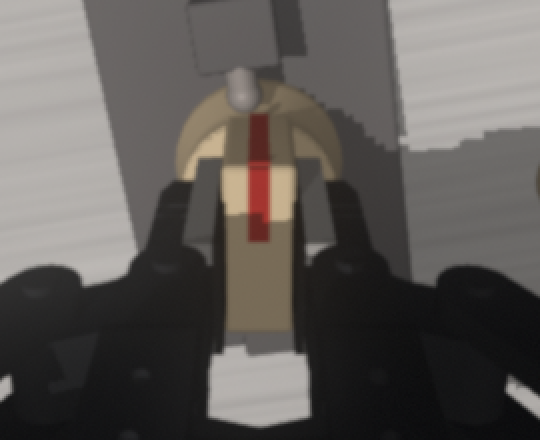

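```bash
python3 -m pendant '[0,0,-0.5,0,0,0,5, 0,0,-0.5,0,0,0,5, 0,0,-0.7,0,0,0,5, 0,0,-0.7,0,0,0,5, 0,0,-1,0,0,0,5, 0,0,-1.5,0,0,0,5, 0,0,-2,0,0,0,5, 0,0,-2.5,0,0,0,5,0,0,-2.5,0,0,0,5,0,0,0,0,0,0,5]' 100
python3 - <<'E'
from h import *
p=optics.read_camera("wrist"); cv2.imwrite("pics/w6.png",p["pixels"])
s=bot.observe();print(s["eef_pos"],np.degrees(np.arctan2(s["tcp_rot"][1,0],s["tcp_rot"][0,0])), s["tcp_rot"][:,2].round(4), s["ft_force"],s["moment"])
E
```

```text
clock: 5.8
eef_pos: [0.5705, -0.2469, 0.1567]
tcp_rot: [[0.984, -0.179, 0.006], [-0.179, -0.984, -0.002], [0.006, 0.001, -1.0]]
ft_force: [0.9, 0.2, 0.1]
gripper_width: 0.0121
[ 0.56933339 -0.24645495  0.15473203] -10.302552925823678 [ 2.5e-03 -7.0e-04 -1.0e+00] [-0.00841846  0.53153964 -0.35155875] [ 0.0627257  -0.03353994  0.04503322]
```

View pics/w6.png

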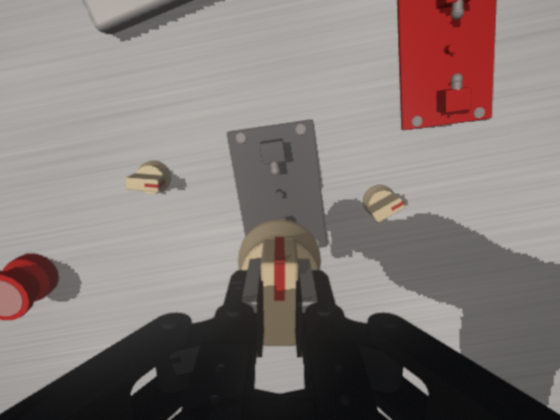

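```bash
python3 -m pendant '[-2.1,-4.0,0,0,0,0,5, -2.1,-4.0,0,0,0,0,5, -2.1,-4.0,0,0,0,0,5, -2.1,-4.0,0,0,0,0,5, -2.1,-4.0,0,0,0,0,5, -2.1,-4.0,0,0,0,0,5, -2.1,-4.0,0,0,0,0,5, -2.1,-4.0,0,0,0,0,5, -2.1,-4.0,0,0,0,0,5, -2.1,-4.0,0,0,0,0,5]';
python3 -m pendant '[0,0,0,0,0,-0.135,5, 0,0,0,0,0,-0.135,5, 0,0,0,0,0,-0.135,5, 0,0,0,0,0,-0.135,5, 0,0,0,0,0,-0.135,5,0,0,0,0,0,0,5,0,0,0,0,0,0,5]'
python3 - <<'E'
from h import *
p=optics.read_camera("wrist"); cv2.imwrite("pics/w7.png",p["pixels"])
np.savez("w7.npz",**{k:p[k] for k in("mtx","k1","position","attitude","pixels")})
s=bot.observe();print(s["eef_pos"],np.degrees(np.arctan2(s["tcp_rot"][1,0],s["tcp_rot"][0,0])), s["tcp_rot"][:,2].round(4), s["ft_force"],s["moment"])
E
```

```text
clock: 6.85
eef_pos: [0.425, 0.1888, 0.1441]
tcp_rot: [[0.98, -0.198, -0.013], [-0.198, -0.98, -0.01], [-0.011, 0.012, -1.0]]
ft_force: [1.0, 0.2, -1.3]
gripper_width: 0.012
clock: 7.55
eef_pos: [0.4132, 0.1978, 0.1388]
tcp_rot: [[0.867, 0.497, -0.027], [0.497, -0.868, -0.011], [-0.029, -0.004, -1.0]]
ft_force: [0.2, 0.6, 0.0]
gripper_width: 0.0121
[0.41315897 0.19775948 0.13878454] 29.8110079709113 [-0.0274 -0.0107 -0.9996] [ 0.67205067  0.26565346 -0.5218882 ] [-0.01568336 -0.0441413   0.00284484]
```

View pics/w7.png

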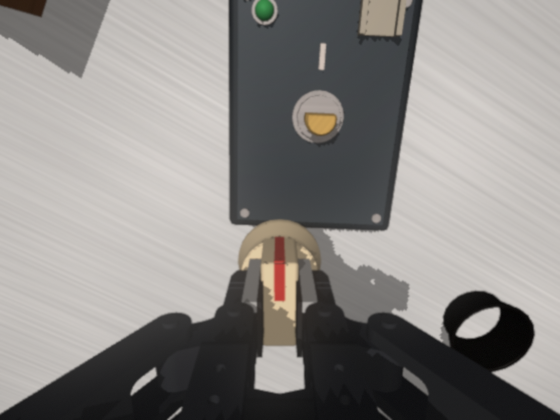

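```bash
python3 - <<'E'
from h import *
p=load("w7.npz"); p["k1"]=float(p["k1"])
cv2.imwrite("pics/w7z.png",cv2.resize(p["pixels"][0:250,200:440],None,fx=2.4,fy=2.4,interpolation=cv2.INTER_CUBIC))
E
python3 -m pendant '[0,0,-1.5,-0.004,0.029,0,5, 0,0,0,0,0,0,5, 0,0,0,0,0,0,5]'
python3 - <<'E'
from h import *
p=optics.read_camera("wrist"); 
np.savez("w8.npz",**{k:p[k] for k in("mtx","k1","position","attitude","pixels")})
cv2.imwrite("pics/w8z.png",cv2.resize(p["pixels"][0:250,200:440],None,fx=2.4,fy=2.4,interpolation=cv2.INTER_CUBIC))
s=bot.observe();print(s["eef_pos"],np.degrees(np.arctan2(s["tcp_rot"][1,0],s["tcp_rot"][0,0])), s["tcp_rot"][:,2].round(4))
E
```

```text
clock: 7.9
eef_pos: [0.413, 0.1971, 0.1529]
tcp_rot: [[0.87, 0.492, -0.002], [0.492, -0.87, -0.001], [-0.002, -0.0, -1.0]]
ft_force: [-0.8, -0.5, -1.5]
gripper_width: 0.0118
[0.41312603 0.19738052 0.15305913] 29.512662753055462 [-1.5e-03 -4.0e-04 -1.0e+00]
```

View pics/w8z.png

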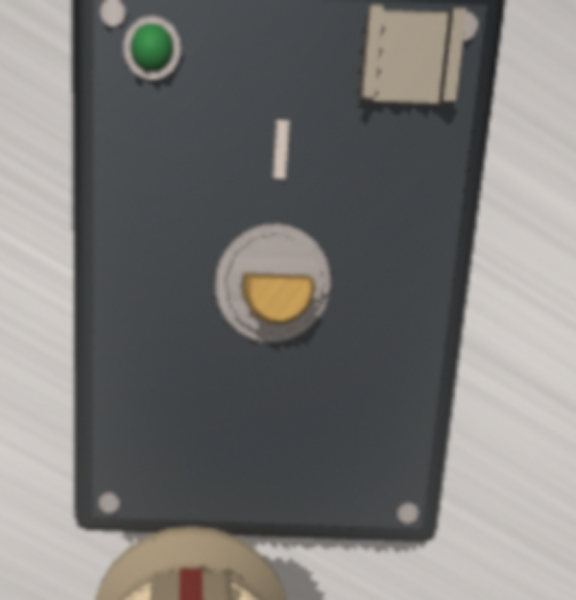

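Run:
```python
from h import *
p=load("w8.npz"); p["k1"]=float(p["k1"])
f=lambda x,y:((x+.5)/2.4+200-.5,(y+.5)/2.4+0-.5)
def yaw(d):return np.degrees(np.arctan2(d[1],d[0]))
S=np.array([onz(p,*f(*k),.05) for k in [(113,12),(109,502),(408,513),(470,25)]]);print("screws c",S.mean(0),yaw(S[0]-S[1]),yaw(S[3]-S[2]),yaw(S[1]-S[2])-90,yaw(S[0]-S[3])-90)
L=[onz(p,*f(*k),.05) for k in [(283,119),(279,179)]];print("line",L,yaw(L[0]-L[1]))
print("collar",onz(p,*f(273,283),.058))
T=[onz(p,*f(*k),.073) for k in[(245,275),(312,275),(279,322),(244,290),(313,290)]]
for t in T:print(t)
print("flat yaw",yaw(T[0]-T[1])-90)
# local mask of brass
g=p["pixels"].astype(int); m=(g[...,2]-g[...,0]>60); m[:,:250]&=True
n,lab,st,c=cv2.connectedComponentsWithStats(m.astype(np.uint8)); 
for i in range(1,n):
    if st[i,4]>60: print(st[i],c[i])
# predicted overlay
import itertools
s=bot.observe();print(s["eef_pos"])
```

```text
screws c [0.47731714 0.20725507 0.05      ] 27.477771893538197 27.036013087323123 27.339172642027037 27.656222443867094
line [array([0.51390356, 0.22667575, 0.05      ]), array([0.50094533, 0.21999158, 0.05      ])] 27.285775830418128
collar [0.47736647 0.20840321 0.058     ]
[0.47566535 0.21707938 0.073     ]
[0.48384513 0.20263978 0.073     ]
[0.47003495 0.20379377 0.073     ]
[0.4724336  0.21545285 0.073     ]
[0.480901   0.20050623 0.073     ]
flat yaw 29.5307965877344
[302 115  28  19 438] [315.52511416 122.81278539]
[550 174  10  32 166] [556.05421687 187.61445783]
[272 238  16  66 806] [279.14640199 273.98883375]
[0.41312603 0.19738052 0.15305913]
```

Run:
```python
from h import *
p=load("w8.npz")
cv2.imwrite("pics/w8k.png",cv2.resize(p["pixels"][200:360,210:350],None,fx=4,fy=3.75,interpolation=cv2.INTER_CUBIC))
```

```text
(no output)
```

View pics/w8k.png

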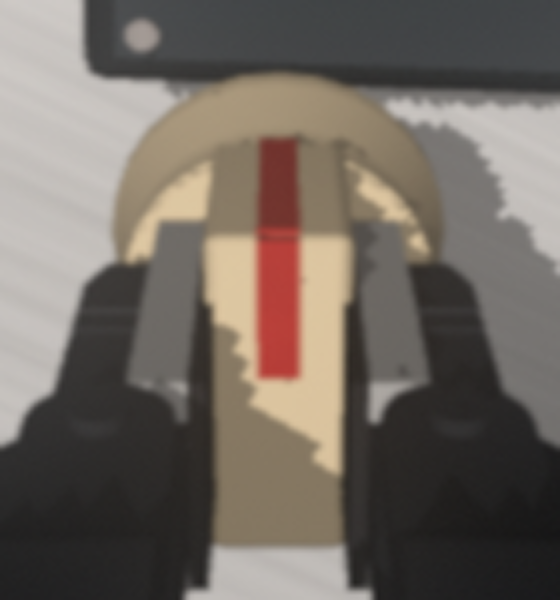

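Run:
```python
from h import *
from scipy.optimize import least_squares
p=load("w8.npz"); p["k1"]=float(p["k1"])
f=lambda x,y:np.array([(x+.5)/4+210-.5,(y+.5)/3.75+200-.5])
tcp=np.array([0.41312603,0.19738052,0.15305913])
def yaw(d):return np.degrees(np.arctan2(d[1],d[0]))
for dz in(.0225,.0235):
    z=tcp[2]+dz
    B=np.array([onz(p,*f(*k),z) for k in[(205,236),(353,236),(345,546),(215,546)]])
    print("bar len",np.linalg.norm(B[0]+B[1]-B[2]-B[3])/2,np.linalg.norm(B[0]-B[1]),np.linalg.norm(B[2]-B[3]),"c",B.mean(0),"yaw",yaw(B[0]+B[1]-B[2]-B[3]))
a=np.radians(29.5);R=np.array([[np.cos(a),np.sin(a)],[np.sin(a),-np.cos(a)]])
print("c-tcp in tool",R.T@(B.mean(0)-tcp)[:2])
# foot circle: left/right/top extremes in image
obs=np.array([f(113,215)[0],f(440,215)[0],f(277,73)[1]])
t=np.linspace(0,2*np.pi,721)
def res(v):
    C=[proj(p,(v[0]+.02*np.cos(k),v[1]+.02*np.sin(k),v[2])) for k in t[:-1]];C=np.array(C)
    return np.array([C[:,0].min(),C[:,0].max(),C[:,1].min()])-obs
r=least_squares(res,[*tcp[:2],tcp[2]-.021],diff_step=1e-4);print("foot",r.x,r.fun,"tool",R.T@(r.x[:2]-tcp[:2]),r.x[2]-tcp[2])
```

```text
bar len 0.035688515108505604 0.013464192504134073 0.012770625472659766 c [0.41249956 0.19668331 0.17555913] yaw 29.736081606655084
bar len 0.03539091199013825 0.013351915889000443 0.012664132446749032 c [0.41305019 0.19699814 0.17655913] yaw 29.7360816066551
c-tcp in tool [-0.0002543   0.00029546]
foot [0.41235386 0.19692997 0.133421  ] [-3.48165941e-11 -1.23918653e-11  9.60653779e-11] tool [-8.93922371e-04  1.19050757e-05] -0.019638132123237867
```

```bash
python3 -m pendant '[3.0,1.1,0,0,0,0,5, 3.0,1.1,0,0,0,0,5, 0.2,0.05,2,0,0,0.038,5, 0,0,2,0,0,0,5, 0,0,0,0,0,0,5, 0,0,0,0,0,0,5]'
python3 - <<'E'
from h import *
p=optics.read_camera("wrist"); 
np.savez("w9.npz",**{k:p[k] for k in("mtx","k1","position","attitude","pixels")})
cv2.imwrite("pics/w9z.png",cv2.resize(p["pixels"][100:400,140:420],None,fx=2,fy=2,interpolation=cv2.INTER_CUBIC))
q=optics.read_camera("scene");cv2.imwrite("pics/s9z.png",cv2.resize(q["pixels"][130:240,330:450],None,fx=5,fy=5,interpolation=cv2.INTER_CUBIC))
np.savez("s9.npz",**{k:q[k] for k in("mtx","k1","position","attitude","pixels")})
s=bot.observe();print(s["eef_pos"],np.degrees(np.arctan2(s["tcp_rot"][1,0],s["tcp_rot"][0,0])), s["tcp_rot"][:,2].round(4),s["ft_force"])
E
```

```text
clock: 8.55
eef_pos: [0.4797, 0.208, 0.1084]
tcp_rot: [[0.891, 0.455, -0.006], [0.455, -0.891, -0.003], [-0.007, -0.0, -1.0]]
ft_force: [-0.8, -0.4, -0.5]
gripper_width: 0.0121
[0.47973798 0.20787313 0.10889807] 27.051710506147828 [-0.0056 -0.003  -1.    ] [ 0.70631584 -0.67396488 -0.45987017]
```

View pics/w9z.png

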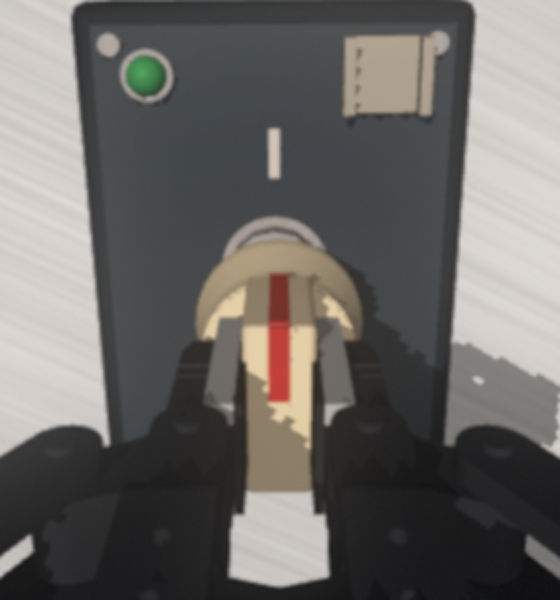

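View pics/s9z.png

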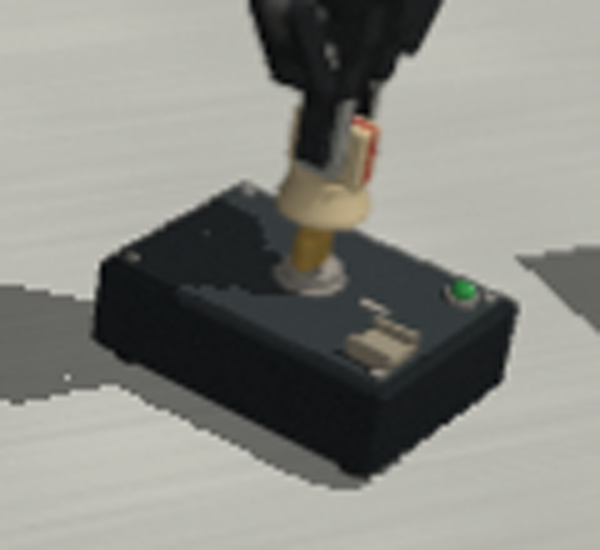

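Run:
```python
from h import *
from scipy.optimize import least_squares
p=load("w9.npz"); p["k1"]=float(p["k1"]); p8=load("w8.npz"); p8["k1"]=float(p8["k1"])
f=lambda x,y:np.array([(x+.5)/2+140-.5,(y+.5)/2+100-.5])
f8=lambda x,y:((x+.5)/2.4+200-.5,(y+.5)/2.4+0-.5)
tcp=np.array([0.47973798,0.20787313,0.10889807])
t=np.linspace(0,2*np.pi,721)[:-1]
def circ(p,x,y,z,r): return np.array([proj(p,(x+r*np.cos(k),y+r*np.sin(k),z)) for k in t])
# collar bottom/outer ring in w8: extremes 215,331,223,343
e=[f8(215,283)[0],f8(331,283)[0],f8(273,223)[1],f8(273,343)[1]]
def r8(v):
    C=circ(p8,v[0],v[1],.056,v[2]);return np.array([C[:,0].min(),C[:,0].max(),C[:,1].min(),C[:,1].max()])-e
r=least_squares(r8,[.477,.208,.011],diff_step=1e-4);print("collar w8",r.x,r.fun)
rc=r.x[2]
# w9
def yaw(d):return np.degrees(np.arctan2(d[1],d[0]))
L=[onz(p,*f(*k),.05) for k in[(274.5,128),(274.5,179)]];print("line",L,yaw(L[0]-L[1]))
L8=[np.array([0.51390356,0.22667575]),np.array([0.50094533,0.21999158])]
S=[onz(p,*f(*k),.05) for k in[(108,44),(440,42)]];print("screws",S,"yaw",yaw(S[0]-S[1])-90)
S8=[onz(p8,*f8(*k),.05) for k in [(113,12),(470,25)]];print("screws8",S8)
o2=f(275,216)
def r9(v):
    C=circ(p,v[0],v[1],.056,rc);i=C[:,1].argmin();return C[i]-o2
r=least_squares(r9,[.477,.208],diff_step=1e-4);print("collar w9",r.x,r.fun)
a=np.radians(27.05);R=np.array([[np.cos(a),np.sin(a)],[np.sin(a),-np.cos(a)]])
obs=np.array([f(195,0)[0],f(361,0)[0],f(278,240)[1]])
def res(v):
    C=circ(p,v[0],v[1],v[2],.02);return np.array([C[:,0].min(),C[:,0].max(),C[:,1].min()])-obs
r=least_squares(res,[*tcp[:2],tcp[2]-.021],diff_step=1e-4);print("foot",r.x,"tool",R.T@(r.x[:2]-tcp[:2]),r.x[2]-tcp[2])
B=np.array([onz(p,*f(*k),tcp[2]+.022) for k in[(244,324),(316,324),(313,490),(247,490)]]);print("bar",B.mean(0),yaw(B[0]+B[1]-B[2]-B[3]))
```

```text
collar w8 [0.47707785 0.20802848 0.01553699] [-0.05363351  0.05354657  0.05096908 -0.05313129]
line [array([0.51343306, 0.22640743, 0.05      ]), array([0.50032852, 0.21972465, 0.05      ])] 27.019716978520908
screws [array([0.51332588, 0.27672937, 0.05      ]), array([0.55457753, 0.19733217, 0.05      ])] yaw 27.454610271714415
screws8 [array([0.51386015, 0.27658179, 0.05      ]), array([0.555537  , 0.19705149, 0.05      ])]
collar w9 [0.4783761  0.20834686] [ 9.20863386e-12 -1.79340987e-11]
foot [0.47959356 0.20798742 0.09149488] tool [-7.66470600e-05 -1.67465991e-04] -0.017403194262045757
bar [0.4795539  0.20754511 0.13089807] 27.152327932279054
```

Run:
```python
from h import *
q=load("s9.npz"); q["k1"]=float(q["k1"])
f=lambda x,y:np.array([(x+.5)/5+330-.5,(y+.5)/5+130-.5])
g=lambda X:((proj(q,X)+.5)-[330,130])*5-.5
for n,X in [("collar .058",(.4773,.208,.058)),("tip .073",(.4773,.208,.073)),("foot on axis",(.4773,.208,.0895)),("foot est",(.4793,.2077,.0895)),("scr1",(0.5136,0.2767,.05)),("scr2",(.555,.1972,.05)),("+y1mm",(.4773,.209,.0895)),("+x1mm",(.4783,.208,.0895))]: print(n,g(X).round(1))
cv2.imwrite("pics/s9y.png",cv2.resize(q["pixels"][155:200,370:420],None,fx=12,fy=12,interpolation=cv2.INTER_CUBIC))
```

```text
collar .058 [309.5 265.4]
tip .073 [314.6 235.7]
foot on axis [320.2 202.4]
foot est [321.8 204.7]
scr1 [486.6 301.4]
scr2 [373.3 379. ]
+y1mm [322.3 202.1]
+x1mm [321.3 203.5]
```

View pics/s9y.png

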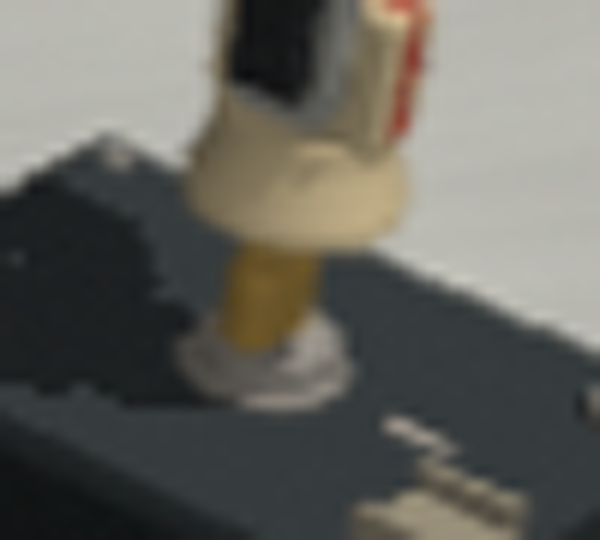

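```bash
python3 -m pendant '[-0.17,-0.12,0.8,0,0.006,0,5, 0,0,0,0,0,0,5, 0,0,0,0,0,0,5]' 110
python3 - <<'E'
from h import *
p=optics.read_camera("wrist"); 
np.savez("w10.npz",**{k:p[k] for k in("mtx","k1","position","attitude","pixels")})
cv2.imwrite("pics/w10z.png",cv2.resize(p["pixels"][100:400,140:420],None,fx=2,fy=2,interpolation=cv2.INTER_CUBIC))
q=optics.read_camera("scene");cv2.imwrite("pics/s10y.png",cv2.resize(q["pixels"][155:200,370:420],None,fx=12,fy=12,interpolation=cv2.INTER_CUBIC))
s=bot.observe();print(s["eef_pos"],np.degrees(np.arctan2(s["tcp_rot"][1,0],s["tcp_rot"][0,0])), s["tcp_rot"][:,2].round(4),s["ft_force"])
E
```

```text
clock: 8.95
eef_pos: [0.4782, 0.2089, 0.1024]
tcp_rot: [[0.89, 0.455, 0.004], [0.455, -0.89, 0.001], [0.004, 0.001, -1.0]]
ft_force: [-0.0, 0.2, -0.5]
gripper_width: 0.012
[0.477997   0.20876101 0.10221794] 27.068225880715886 [ 3.1e-03  9.0e-04 -1.0e+00] [ 0.49573717 -0.34320976 -1.48914675]
```

View pics/w10z.png

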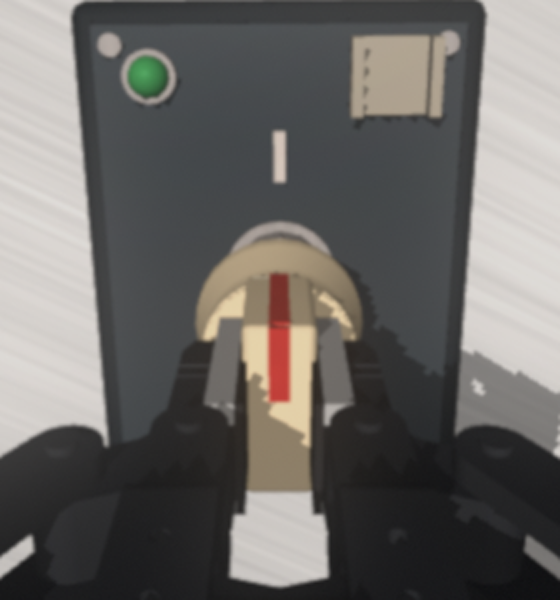

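View pics/s10y.png

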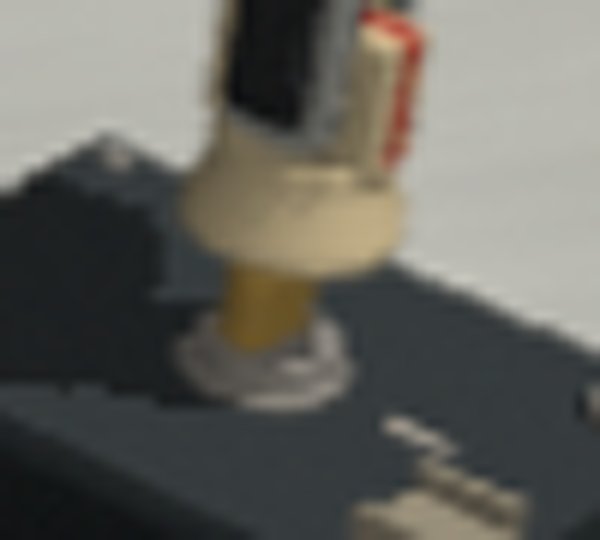

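```bash
python3 -m pendant '[-0.05,0.03,0.5,0,-0.003,0,5, 0,0,0.3,0,0,0,5, 0,0,0.3,0,0,0,5, 0,0,0.1,0,0,0,5]' 110
python3 - <<'E'
from h import *
q=optics.read_camera("scene");cv2.imwrite("pics/s11y.png",cv2.resize(q["pixels"][155:200,370:420],None,fx=12,fy=12,interpolation=cv2.INTER_CUBIC))
s=bot.observe();print(s["eef_pos"],np.degrees(np.arctan2(s["tcp_rot"][1,0],s["tcp_rot"][0,0])), s["tcp_rot"][:,2].round(4),s["ft_force"],s["moment"])
E
```

```text
clock: 9.45
eef_pos: [0.4781, 0.2083, 0.0897]
tcp_rot: [[0.891, 0.455, 0.001], [0.455, -0.891, -0.0], [0.001, 0.001, -1.0]]
ft_force: [-0.7, -1.0, -1.4]
gripper_width: 0.0117
[0.47811599 0.208299   0.08971034] 27.053445018162876 [ 1.2e-03 -2.0e-04 -1.0e+00] [ 0.22298458  0.18382639 -1.09431296] [-0.03361659  0.04483515 -0.00813468]
```

View pics/s11y.png

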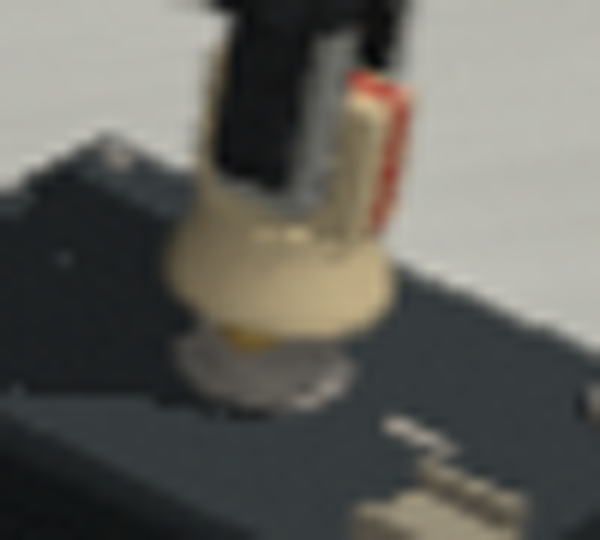

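```bash
python3 -m pendant '[0,0,0.4,0,0,0,5, 0,0,0.3,0,0,0,5, 0,0,0.2,0,0,0,5]' 110; python3 -m pendant '[0,0,0.2,0,0,0,5]'; python3 -m pendant '[0,0,0.2,0,0,0,5]'
```

```text
clock: 9.8
eef_pos: [0.4783, 0.2084, 0.0801]
tcp_rot: [[0.891, 0.455, 0.002], [0.455, -0.891, -0.0], [0.001, 0.001, -1.0]]
ft_force: [0.1, -0.3, -0.8]
gripper_width: 0.0116
clock: 9.9
eef_pos: [0.4783, 0.2084, 0.0781]
tcp_rot: [[0.891, 0.455, 0.001], [0.455, -0.891, -0.0], [0.001, 0.001, -1.0]]
ft_force: [-1.7, -0.9, 2.6]
gripper_width: 0.0118
clock: 10.0
eef_pos: [0.4783, 0.2084, 0.0765]
tcp_rot: [[0.891, 0.455, 0.002], [0.455, -0.891, -0.0], [0.001, 0.001, -1.0]]
ft_force: [-2.9, -0.8, 5.4]
gripper_width: 0.0121
```

```bash
python3 -m pendant '[-0.05,0,0.2,0,0,0,5]'; python3 -m pendant '[0,0,0.2,0,0,0,5]'; python3 -m pendant '[0,0,0.2,0,0,0,5]'; python3 -m pendant '[0,0,0.2,0,0,0,5]'
```

```text
clock: 10.1
eef_pos: [0.4783, 0.2084, 0.0752]
tcp_rot: [[0.891, 0.455, 0.003], [0.455, -0.891, -0.0], [0.002, 0.001, -1.0]]
ft_force: [-1.0, -0.6, 6.5]
gripper_width: 0.012
clock: 10.2
eef_pos: [0.4783, 0.2084, 0.074]
tcp_rot: [[0.891, 0.455, 0.003], [0.455, -0.891, -0.0], [0.002, 0.002, -1.0]]
ft_force: [-2.9, -1.8, 7.5]
gripper_width: 0.0118
clock: 10.3
eef_pos: [0.4783, 0.2084, 0.073]
tcp_rot: [[0.891, 0.455, 0.003], [0.455, -0.891, -0.001], [0.002, 0.002, -1.0]]
ft_force: [-3.0, -1.3, 7.9]
gripper_width: 0.0117
clock: 10.4
eef_pos: [0.4783, 0.2084, 0.0727]
tcp_rot: [[0.891, 0.455, 0.004], [0.455, -0.891, -0.001], [0.002, 0.003, -1.0]]
ft_force: [-5.3, -2.9, 17.3]
gripper_width: 0.0117
```

```bash
python3 -m pendant '[-0.05,0,0.28,0,0,0,5]'
python3 - <<'E'
from h import *
for i in range(3):
    q=optics.read_camera("scene")
    s=bot.observe();print(s["eef_pos"],s["tcp_rot"][:,2].round(4),s["ft_force"],s["gripper_width"])
cv2.imwrite("pics/s12y.png",cv2.resize(q["pixels"][155:200,370:420],None,fx=12,fy=12,interpolation=cv2.INTER_CUBIC))
for i in range(6):
    p=optics.read_camera("wrist")
s=bot.observe();print(s["clock"],s["eef_pos"],s["tcp_rot"][:,2].round(4),s["ft_force"],s["gripper_width"])
cv2.imwrite("pics/w12.png",p["pixels"])
E
```

```text
clock: 10.5
eef_pos: [0.4784, 0.2084, 0.0727]
tcp_rot: [[0.891, 0.455, 0.005], [0.455, -0.891, -0.002], [0.004, 0.004, -1.0]]
ft_force: [-6.4, -4.0, 21.9]
gripper_width: 0.0117
[0.47834715 0.2084581  0.07276575] [ 0.0052 -0.0019 -1.    ] [-4.81715576 -3.12102279 17.05897432] 0.01193029393843202
[0.47832623 0.20847989 0.07274779] [ 0.0052 -0.0019 -1.    ] [-5.29742465 -2.58195318 16.53266741] 0.011856494453580325
[0.47833824 0.2084704  0.0727585 ] [ 0.0052 -0.0018 -1.    ] [-4.65761409 -3.5330068  17.29520312] 0.01186740161465626
10.95 [0.47835724 0.20848739 0.07276702] [ 0.0053 -0.0017 -1.    ] [-4.98450736 -2.72869633 16.67806816] 0.011742914645649732
```

View pics/s12y.png

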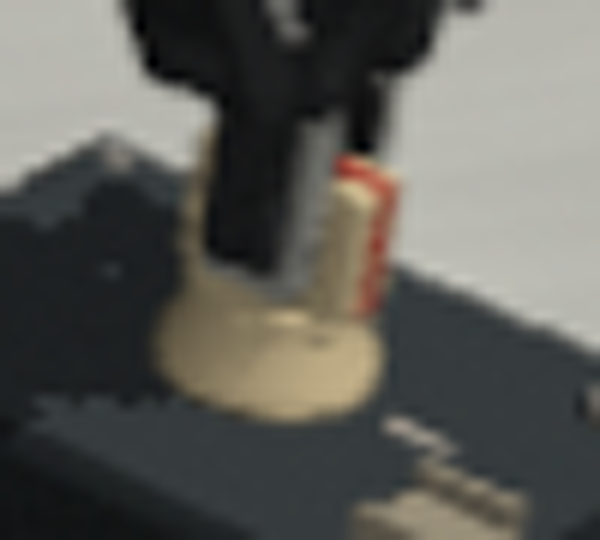

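View pics/w12.png

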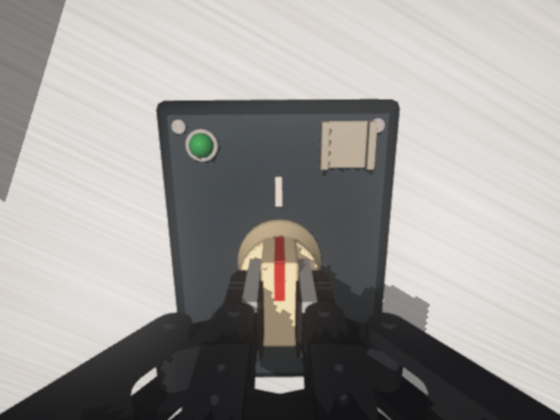

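```bash
python3 -c "
from cell import bot
print(bot.hand_in()); s=bot.observe(); print(s['clock'],s['eef_pos'],s['ft_force'])"
```

```text
the job is handed in; nothing more can be done
None
the job is handed in; nothing more can be done
```

I pulled the large cream knob out of the grey holder, turned it about 37° to match the shaft's flat, and pushed it fully home on the D-shaft. The sprung shaft is pressed in. I handed the job in with the gripper still holding and pressing the knob, at about 11 s of the 43 s allowed.

**Fit:** the knob slid on with almost no force. In the last wrist picture its red pointer lines up with the white line on the tester.

**Press:** after contact the tool travelled about 6 mm down while the spring force rose. The force then jumped at the hard stop and stayed at about 17 N upward for the last 0.45 s, against the 10 N needed at full travel.

**Grip:** the opening stayed at about 11.8 mm, and the wrist pictures show no slip of the knob.

**What was not ideal:**
- A sideways force of about 5–6 N remained at the end. The knob probably sat up to 1 mm off along the shaft's x axis, and my small corrections did not remove it.
- The camera estimates of the shaft position differed from each other by about 1 mm.
- There was no reading after handing in, so my checks stop at that moment.
- I did not take a last picture of the light meter, lens hoods and loupe. The tool's path stayed well above them, apart from the light meter, which was well to one side of it.

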